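# Slide a board module under the sprung hold-down flap of a test jig

### The arm

A 7-joint arm with a two-finger parallel gripper is mounted at the origin on the work surface. World frame = base frame: x ahead of the robot, y to its left, z up, the work surface at z = 0. Lengths are in m, angles in rad, forces in N, time in s.
With the tool pointing down it reaches from about 0.4 to 0.85 m from the base axis. Payload 4.4 kg.
Tool frame: the origin (TCP) lies at the very end of the fingers, on their centre line; the grasp point (between the pads) lies 19 mm behind it; y points along the fingers, x is the direction in which the jaws open and shut, and the axes are right-handed (so a half turn about y gives the same grasp; the last joint's range is limited). The gripper opens to 94 mm and grips with 3 to 60 N. Pads are 16 mm wide; open, the fingers measure 119 mm over their backs; the gripper's body (75 mm by 177 mm) begins 78 mm behind the grasp point.
Start: joints at [-0.066, 0.628, 0.038, 1.517, -0.027, 0.996, -0.02], TCP at [0.65, 0, 0.205] pointing down, gripper open.
Joint ranges: [-3.06, 3.06], [-0.37, 2.12], [-1.25, 1.32], [0.18, 2.47], [-1.1, 4.24], [0.23, 1.98], [-2.94, 2.94]. Speed limits (rad/s): [2.57, 2.57, 3.14, 3.14, 3.14, 3.14, 3.14].

### API

Orientations are given as [roll, pitch, yaw] about the fixed x, y, z axes, in that order (R = Rz(yaw) Ry(pitch) Rx(roll)).
In Python, from bench import env gives the robot as it stands.
- The arm moves only by the shell command python3 -m inch 'ROWS' [OPENING]. ROWS is JSON, a list of rows, each an object of numbers: "x", "y", "z": the shift along the world's x, y, z in m; "wx", "wy", "wz": the turn, a rotation vector about the world's x, y, z in rad. A call has 1 to 12 rows; each row shifts and turns the commanded pose from where the row before left it; what a row does not reach is not made up. A row lasts 1/12 s, in which the tool goes at most 41.7 mm and 7.16 degrees, less where a joint would pass 70% of its speed; a pose out of reach is approached as far as the arm can. A call is refused whole if a number of a shift passes 0.0417 or a number of a turn 0.125, either way. A call with a gripper value outside its range is refused whole. OPENING is the opening, from 0 (shut) to 1 (fully open), set as the call begins (- or left out, the last holds). The fingers move at their own pace and stop on an object; the grip force is fixed at half the most. Time passes only in rows, so rows that do not move let the fingers close. It gives the time, the measured TCP pose, the force and the opening at its end, in the units of the state.
- env.read_state(): the state, without advancing time (a new reading comes with each control period).
- env.get_image(name): name is "scene" or "side" or "wrist"; returns a dict with "pixels" (420x560x3 uint8, red, green, blue), "intrinsics" (3x3 intrinsics, pixels), "rvec" (rotation vector, rad) and "tvec" (3), from world to camera coordinates, as OpenCV has them. Camera axes: x right, y down, z forward; pixel columns grow to the right and rows downward; lengths in m; the calibration is good to about 2 mm. The wrist camera is an equidistant fisheye: a pixel r from the principal point sees the ray r / f radians off the axis. A picture is of the moment at which its call begins. There is no depth.
- env.sign_off(): hands the job in, once; it reports no verdict.
The state is a dict: "t": time; "q": joint angles; "joint_velocities": joint speeds; "effort": joint torques, N m; "ee_pos": TCP position; "ee_rot": TCP orientation; "force": force on the tool from outside, world axes, zero at the start; "moment": the same for the moment, N m; "gripper_width": opening from 0.0 (shut) to 1.0 (fully open).
Only numpy, scipy, OpenCV 4.12 (cv2) and the standard library are available. Lean on these libraries where they do the work, as an engineer would, in place of code of your own. Each camera call takes 0.05 s, during which the arm holds its last target.

### The job

Load the test jig: with one fingertip press down the long bar beside the lane to hold the sprung flap open, and while it is open use the other fingertip to push the finned module along the lane and under the flap until it sits fully home against the end stop. Then take the fingers away so that the flap comes down on the module and holds it. Do not lift or pick up the module, and leave everything else on the bench where it is.

Things in the scene. Friction and masses are not known exactly. Their poses are not given: they have to be found in the camera images.
- jig: aluminium test jig, fixed. Origin on the bench surface, on the lane's centre line, under the flap's front edge (the mouth). +x runs along the lane in the pushing direction, +y across to the bar, z up. Lane: floor 12 mm above the bench, x = -155 to 62 mm, 38 mm wide between two guide walls 5 mm thick, tops 22 and 24 mm above the bench; no wall at its starting end (x = -155 mm).
- stop (a point): middle of the face of the jig's end stop, a steel block across the lane at jig x = 62 mm; its top is 28 mm above the bench. The module's front end meets this face when it is home.
- hinge (a point): point on the hinge rod beside the mouth: the rod runs along the jig's x at jig y = 28 mm, 44 mm above the bench, between two posts 52 mm tall and 8 mm thick at jig x = -158 and 83 mm. The flap turns on it.
- flap (a joint): turn of the sprung flap, rad: 0 shut, 0.80 at its stop. One rigid rocker: cover on the -y side of the rod, bar on the +y side; pressing the bar down raises the cover. The lip clears the module from 0.40 on. The spring shuts it: 0.10 N m at 0, 0.23 N m at 0.80 (a press of 3 to 7 N). With the module under it the lip rests on the module at about 0.30.
- lip (a point): middle of the lower edge of the lip that hangs from the cover's front edge at jig x = 0 to 4 mm; shut, it is 30 mm above the bench and blocks the module. The cover is a plate from jig x = 0 to 70 mm, reaching 50 mm from the rod to -y, level and 44 mm above the bench when shut.
- bar (a point): middle of the press bar's top face, 38 mm out from the rod. Flat strip from jig x = -150 to 75 mm, reaching 4 to 54 mm out from the rod, 3 mm thick; press it anywhere along it, and slide along it while pressing. Shut, it slopes up outwards by 0.1 rad; at flap 0.6 down by 0.5 rad. One fingertip on the lane's middle line, the other 60 to 75 mm off on the bar, both 24 mm above the bench, open it enough.
- module_center (a point): centre of the module, half-way up: green board with a black finned heatsink, 72 mm long (its x, along the lane), 36 mm wide, 24 mm tall, 0.08 to 0.17 kg, loose on the lane floor before the mouth. Its rear end is 36 mm behind this point.
- home (a point): where the module's centre is when fully home: on the lane's centre line, 26 mm past the mouth, 24 mm above the bench, axes as the jig's. The module's rear end then still stands 10 mm out of the mouth, so that no finger needs to go under the flap.
- spare_heatsink: loose black finned heatsink 42 x 42 x 18 mm standing beside the jig; leave alone. Origin at its underside.
- flux_jar: loose small grey jar with white lid, 48 mm wide, 42 mm tall; leave alone. Origin at its underside.
- capacitor: loose black can capacitor standing up, 22 mm wide, 32 mm tall; leave alone. Origin at its underside.
- spool: loose grey spool standing up, 54 mm wide, 40 mm tall; leave alone. Origin at its underside.
- solvent_bottle: loose white bottle with black cap, 68 mm wide, 130 mm tall; leave alone. Origin at its underside.
- screwdriver: loose screwdriver lying down, 190 mm long; leave alone. Origin at its underside.
- main_board: loose green circuit board 200 x 150 mm, 26 mm tall with its heatsink; leave alone. Origin at its underside.
- module: the same module, origin at the centre of its underside
There are look-alikes about, which are no part of the job. Leave any blue, pink or white look-alike of the module alone.

How it is judged:
By the outcome, as a careful person would: the job done as asked, in the order asked, and still so for the second after the job is handed in, with the robot touching nothing.
It also fails if it takes over 38 s, if anything falls off the work surface, if the arm or the gripper's body presses on something with over 40 N, if the wrist force passes 120 N, or if a joint passes its speed limit or range.

## Working session

There is one attempt and no reset: what is moved stays moved. The work goes in short steps, Python scripts to look and compute and a shell command to move; the robot and the scene stay as the last step left them, time stands still between calls to the robot, and variables do not carry over. Pictures are saved under pics/ and viewed, and the job is handed in when it is done.

```bash
mkdir -p pics; ls; cat > h.py <<'E'
import numpy as np, cv2
from bench import env
def snap(n,f):
    d=env.get_image(n); cv2.imwrite(f'pics/{f}.png',d['pixels'][:,:,::-1]); 
    np.savez(f'pics/{f}.npz',K=d['intrinsics'],r=d['rvec'],t=d['tvec']); return d
def cam(f):
    d=np.load(f'pics/{f}.npz'); return d['K'],cv2.Rodrigues(d['r'].ravel())[0],d['t'].ravel()
def ray(f,u,v):
    K,R,t=cam(f); 
    if 'wrist' in f:
        a=np.array([(u-K[0,2])/K[0,0],(v-K[1,2])/K[1,1]]);th=np.linalg.norm(a)
        c=np.array([*(np.sin(th)*a/max(th,1e-9)),np.cos(th)])
    else: c=np.array([(u-K[0,2])/K[0,0],(v-K[1,2])/K[1,1],1])
    return -R.T@t, R.T@c
def onz(f,u,v,z):
    o,d=ray(f,u,v); return o+d*(z-o[2])/d[2]
def proj(f,P):
    K,R,t=cam(f); c=R@np.asarray(P,float)+t
    if 'wrist' in f:
        r=np.linalg.norm(c[:2]);th=np.arctan2(r,c[2]); return np.array([K[0,2]+K[0,0]*th*c[0]/r,K[1,2]+K[1,1]*th*c[1]/r])
    return np.array([K[0,0]*c[0]/c[2]+K[0,2],K[1,1]*c[1]/c[2]+K[1,2]])
def crop(f,x0,y0,x1,y1,s,o):
    im=cv2.imread(f'pics/{f}.png')[y0:y1,x0:x1]; cv2.imwrite(f'pics/{o}.png',cv2.resize(im,None,fx=s,fy=s,interpolation=cv2.INTER_CUBIC))
E
python3 - <<'E'
from h import *
for n in ['scene','side','wrist']: snap(n,n+'0')
s=env.read_state();print(s['t'],s['ee_pos'],s['ee_rot'],s['gripper_width'],s['force'])
E
```

```text
pics
0.15 [6.49506089e-01 2.49618978e-05 2.04804114e-01] [-1.57080761e+00  1.37824967e-03  1.37585374e-05] 0.9987274239219998 [-0.32032624  0.33081089  0.20900864]
```

View pics/scene0.png

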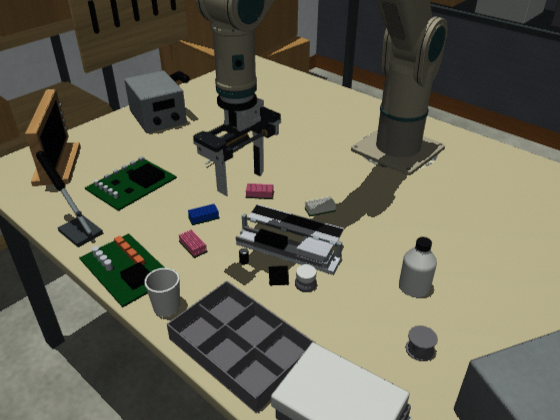

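View pics/side0.png

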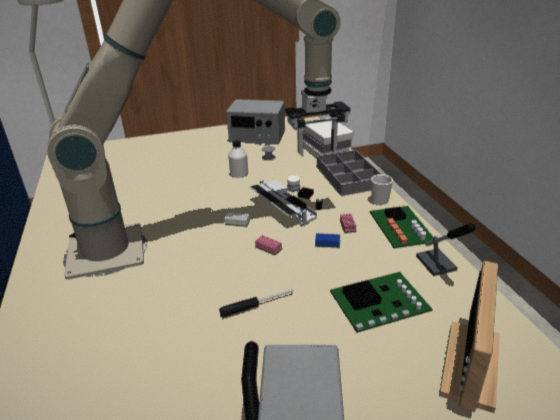

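View pics/wrist0.png

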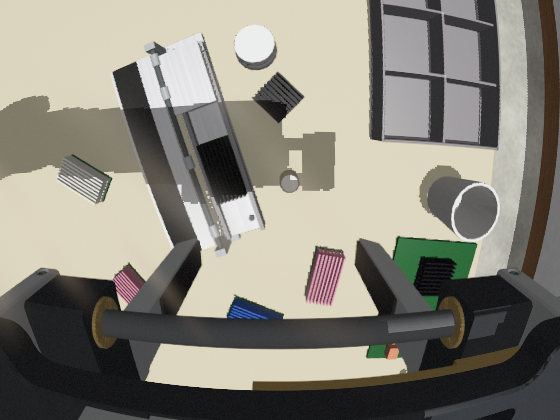

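```bash
python3 - <<'E'
from h import *
crop('wrist0',100,25,280,265,2.5,'w0c'); crop('scene0',225,195,355,280,6,'s0c'); crop('side0',240,170,330,230,8,'d0c')
for u,v in [(150,48),(222,252),(113,73),(198,250)]: print(u,v,onz('wrist0',u,v,.05))
print(cam('wrist0'))
E
```

```text
150 48 [0.51250347 0.16388327 0.05      ]
222 252 [ 0.58656938 -0.06393605  0.05      ]
113 73 [0.46711904 0.14123328 0.05      ]
198 250 [ 0.55889057 -0.06206274  0.05      ]
(array([[325.1922621 ,   0.        , 277.74541794],
       [  0.        , 325.1922621 , 209.30947755],
       [  0.        ,   0.        ,   1.        ]]), array([[ 9.99997495e-01,  4.74608790e-04, -2.18738508e-03],
       [ 1.02640989e-03, -9.65686315e-01,  2.59709235e-01],
       [-1.98906756e-03, -2.59710830e-01, -9.65684384e-01]]), array([-0.64888089, -0.02750266,  0.39148623]))
```

View pics/w0c.png

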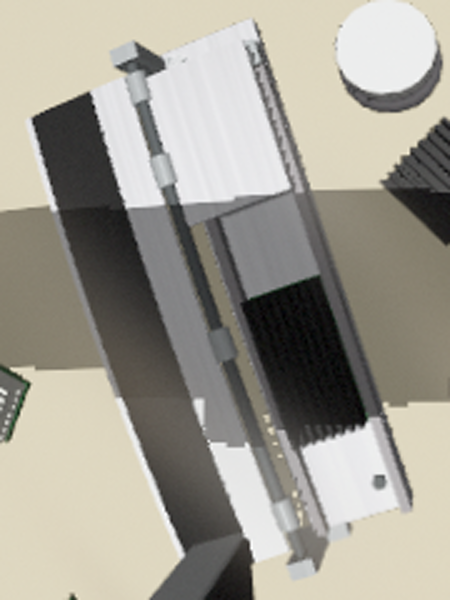

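View pics/s0c.png

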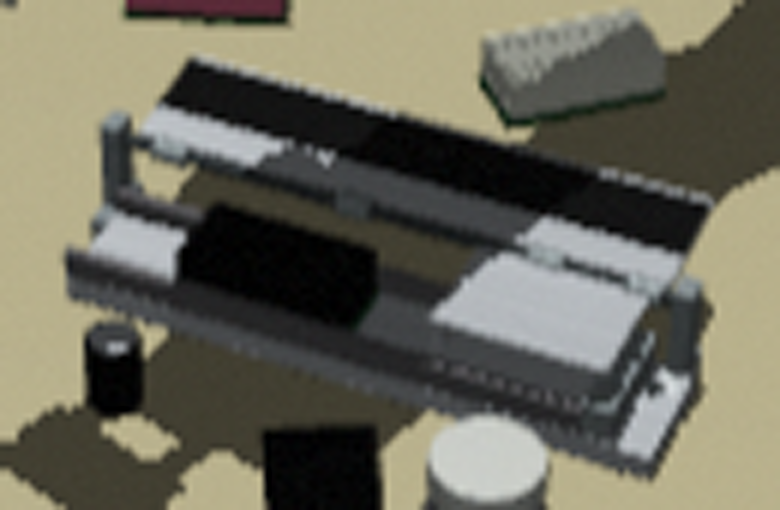

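View pics/d0c.png

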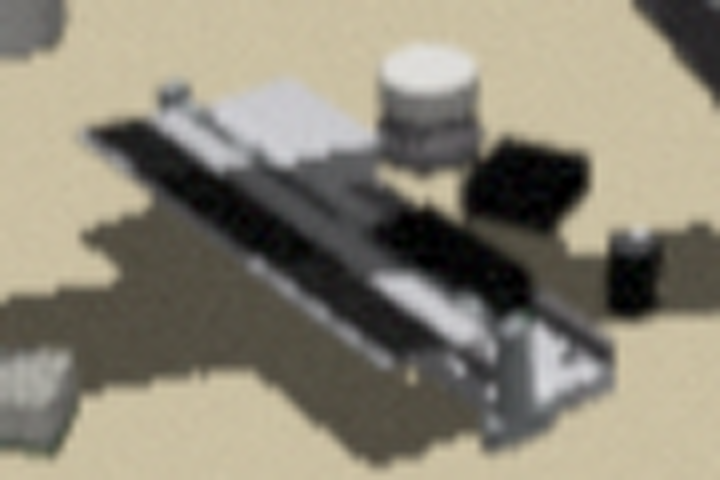

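```bash
cat > jig.py <<'E'
from h import *
from scipy.optimize import least_squares
P=np.array([[83,28,52],[-158,28,52],[70,-22,44],[0,-22,44],[75,81.7,49.4],[-150,81.7,49.4],[-155,-24,23]])/1000
c=np.array([[130,52],[302,568],[255,22],[290,188],[32,120],[185,557],[408,507]])/2.5+[100,25]
def T(p,X): 
    c_,s=np.cos(p[2]),np.sin(p[2]); X=np.atleast_2d(X); return np.c_[p[0]+c_*X[:,0]-s*X[:,1],p[1]+s*X[:,0]+c_*X[:,1],X[:,2]]
def res(p): return (np.array([proj('wrist0',x) for x in T(p,P)])-c).ravel()
def fit(): return least_squares(res,[.55,.1,1.9],loss='soft_l1')
E
python3 - <<'E'
from jig import *
r=fit();p=r.x;print(p,np.degrees(p[2]),res(p).reshape(-1,2).round(1))
print('lane axis',np.cos(p[2]),np.sin(p[2]),'y',-np.sin(p[2]),np.cos(p[2]))
# module top corners z=36
for u,v in [(242,300),(320,276),(375,420),(300,445)]:
    w=onz('wrist0',u/2.5+100,v/2.5+25,.036);d=w-[p[0],p[1],0];a=p[2];print(w.round(4),(d[0]*np.cos(a)+d[1]*np.sin(a)).round(4),(-d[0]*np.sin(a)+d[1]*np.cos(a)).round(4))
for f in('scene0','side0'):
    for X in P: print(f,X,proj(f,T(p,X)[0]).round(0))
E
```

```text
[0.56565978 0.09620051 1.8589727 ] 106.51128966417295 [[-0.3 -1.9]
 [-1.6 -0.1]
 [-2.1  5.3]
 [ 1.9 -0.9]
 [-0.3 -3. ]
 [ 0.9  8.4]
 [ 0.7  1.3]]
lane axis -0.28420426676641714 0.9587637533572925 y -0.9587637533572925 -0.28420426676641714
[0.5609 0.0542 0.036 ] -0.0389 0.0165
[0.5957 0.0637 0.036 ] -0.0397 -0.0196
[6.185e-01 4.000e-04 3.600e-02] -0.1069 -0.0235
[ 0.5846 -0.0109  0.036 ] -0.1081 0.0122
scene0 [0.083 0.028 0.052] [341. 244.]
scene0 [-0.158  0.028  0.052] [246. 215.]
scene0 [ 0.07  -0.022  0.044] [327. 258.]
scene0 [ 0.    -0.022  0.044] [298. 249.]
scene0 [0.075  0.0817 0.0494] [346. 230.]
scene0 [-0.15    0.0817  0.0494] [260. 204.]
scene0 [-0.155 -0.024  0.023] [237. 237.]
side0 [0.083 0.028 0.052] [262. 179.]
side0 [-0.158  0.028  0.052] [304. 209.]
side0 [ 0.07  -0.022  0.044] [277. 178.]
side0 [ 0.    -0.022  0.044] [288. 186.]
side0 [0.075  0.0817 0.0494] [250. 185.]
side0 [-0.15    0.0817  0.0494] [287. 215.]
side0 [-0.155 -0.024  0.023] [317. 212.]
```

```bash
cat >> jig.py <<'E'
keep=[0,1,3,4,6]
S={0:(683,285),1:(117,118),2:(603,370),3:(433,318),4:(712,203),5:(195,62)}
D={0:(174,90),1:(515,325),4:(85,135)}
def res2(p):
    X=T(p,P);r=[]
    for i in keep: r+=list(proj('wrist0',X[i])-c[i])
    for i,s in S.items(): r+=list(proj('scene0',X[i])-(np.array(s)/6+[225,195]))
    for i,s in D.items(): r+=list(proj('side0',X[i])-(np.array(s)/8+[240,170]))
    return np.array(r)
def fit2(): return least_squares(res2,[.55,.1,1.86],loss='soft_l1')
E
python3 - <<'E'
from jig import *
r=fit2();p=r.x;print(p,np.degrees(p[2]));print(res2(p).reshape(-1,2).round(1).tolist())
for u,v in [(242,300),(320,276),(375,420),(300,445)]:
    w=onz('wrist0',u/2.5+100,v/2.5+25,.036);d=w-[p[0],p[1],0];a=p[2];print(w.round(4),(d[0]*np.cos(a)+d[1]*np.sin(a)).round(4),(-d[0]*np.sin(a)+d[1]*np.cos(a)).round(4))
# lane overlay on zoomed wrist
im=cv2.imread('pics/w0c.png')
for a,b in [((-155,19,22),(62,19,22)),((-155,-19,22),(62,-19,22)),((-155,24,22),(62,24,22)),((-155,-24,22),(62,-24,22)),((-158,28,52),(83,28,52)),((-150,81.7,49.4),(75,81.7,49.4)),((0,-22,44),(70,-22,44)),((0,-22,44),(0,20,44)),((70,-22,44),(70,20,44)),((62,-19,28),(62,19,28))]:
    q=[tuple(((proj('wrist0',T(p,np.array(x)/1000)[0])-[100,25])*2.5).astype(int).tolist()) for x in(a,b)]
    cv2.line(im,q[0],q[1],(0,0,255),1)
cv2.imwrite('pics/ov.png',im)
E
```

```text
[0.56567493 0.09438474 1.87121509] 107.21272747539233
[[-1.1, 0.3], [0.2, 1.2], [1.9, 0.5], [-0.8, -0.3], [2.2, 2.1], [1.5, 0.5], [0.7, 0.1], [1.1, 1.0], [0.1, 0.6], [1.3, 0.3], [0.8, -1.0], [0.5, -1.8], [-0.0, -1.0], [-0.8, -1.2]]
[0.5609 0.0542 0.036 ] -0.037 0.0164
[0.5957 0.0637 0.036 ] -0.0382 -0.0196
[6.185e-01 4.000e-04 3.600e-02] -0.1054 -0.0227
[ 0.5846 -0.0109  0.036 ] -0.1062 0.013
```

View pics/ov.png

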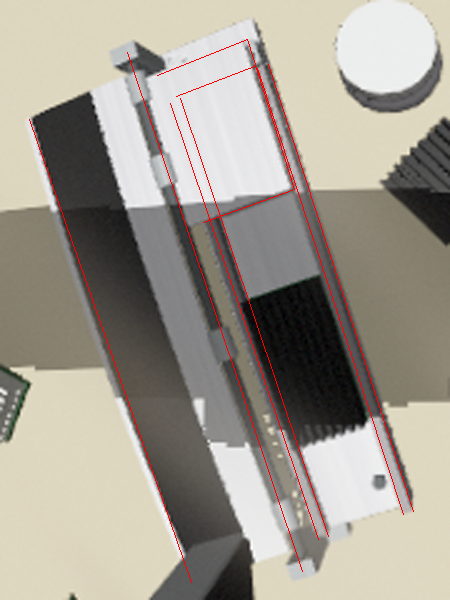

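```bash
python3 - <<'E'
from jig import *
p=fit2().x; p[2]=1.868
for x in (-124,-18): print(x,T(p,np.array([x,34,0])/1000))
print('bottle',onz('scene0',418,288,0),'jar',onz('scene0',306,272,.042),'cap',onz('scene0',244,251,.032))
E
python3 -m inch '[{"wz":0.0992,"x":-0.01},{"wz":0.0992,"x":-0.01},{"wz":0.0988,"x":-0.01}, {"z":-0.03,"y":-0.01},{"z":-0.03,"y":-0.01},{"x":0,"y":-0.01},{"x":0}]' 0.59
```

```text
-124 [[ 0.56947863 -0.03413581  0.        ]]
-18 [[0.53843678 0.06721706 0.        ]]
bottle [4.69293310e-01 3.45039186e-01 1.11022302e-16] jar [0.62935129 0.16219687 0.042     ] cap [0.66387592 0.00895335 0.032     ]$[0]: bad value
```

```bash
python3 -m inch '[{"x":-0.01,"y":0.0,"z":0.0,"wx":0.0,"wy":0.0,"wz":0.1},{"x":-0.01,"y":-0.01,"z":0.0,"wx":0.0,"wy":0.0,"wz":0.1},{"x":-0.02,"y":-0.01,"z":-0.03,"wx":0.0,"wy":0.0,"wz":0.097},{"x":-0.02,"y":-0.01,"z":-0.03,"wx":0.0,"wy":0.0,"wz":0.0},{"x":-0.02,"y":-0.004,"z":-0.015,"wx":0.0,"wy":0.0,"wz":0.0},{"x":0.0,"y":0.0,"z":0.0,"wx":0.0,"wy":0.0,"wz":0.0},{"x":0.0,"y":0.0,"z":0.0,"wx":0.0,"wy":0.0,"wz":0.0},{"x":0.0,"y":0.0,"z":0.0,"wx":0.0,"wy":0.0,"wz":0.0}]' 0.59
```

```text
t: 0.82
ee_pos: [0.5716, -0.0336, 0.1311]
ee_rot: [-1.571, -0.002, 0.297]
force: [-0.2, 1.1, 0.2]
gripper_width: 0.594
```

```bash
python3 - <<'E'
from jig import *
for n in ['scene','wrist']: snap(n,n+'1')
p=fit2().x; p[2]=1.868
im=cv2.imread('pics/wrist1.png')
for a,b in [((-155,19,22),(0,19,22)),((-155,-19,22),(0,-19,22)),((-155,24,22),(0,24,22)),((-155,-24,22),(0,-24,22)),((-158,28,52),(83,28,52)),((-150,81.7,49.4),(75,81.7,49.4)),((0,-22,44),(70,-22,44)),((0,-22,44),(0,20,44)),((70,-22,44),(70,20,44)),((-124,-10,24),(-124,78,24))]:
    q=[tuple(proj('wrist1',T(p,np.array(x)/1000)[0]).astype(int).tolist()) for x in(a,b)]
    cv2.line(im,q[0],q[1],(0,0,255),1)
cv2.imwrite('pics/ov1.png',im)
crop('scene1',200,150,360,270,5,'s1c')
E
```

```text
(no output)
```

View pics/ov1.png

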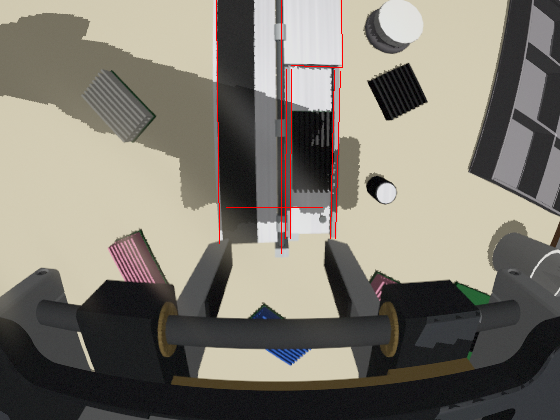

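View pics/s1c.png

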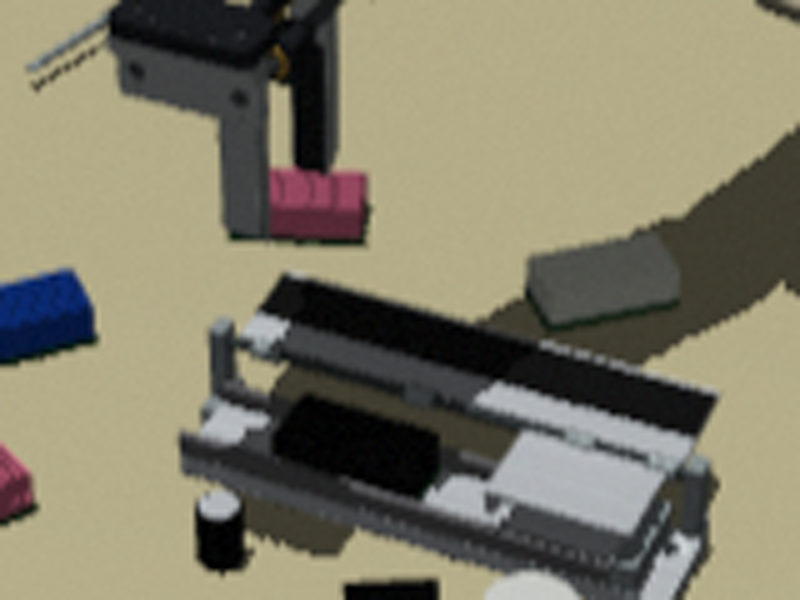

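View pics/wrist1.png

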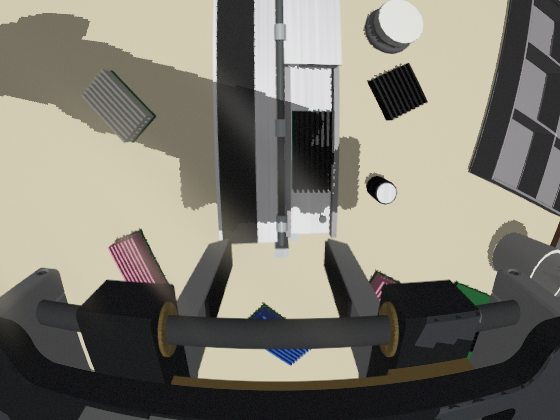

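```bash
python3 - <<'E'
from jig import *
p=fit2().x; p[2]=1.868
def inj(w):
    d=w-[p[0],p[1],0];a=p[2];return (d[0]*np.cos(a)+d[1]*np.sin(a)).round(4),(-d[0]*np.sin(a)+d[1]*np.cos(a)).round(4)
for u,v,z in [(293,192,.036),(331,193,.036),(293,110,.036),(331,110,.036),(287,234,.022),(337,235,.022),(312,66,.044)]:print(u,v,inj(onz('wrist1',u,v,z)))
print(inj(env.read_state()['ee_pos']), env.read_state()['force'])
E
```

```text
293 192 (np.float64(-0.1071), np.float64(0.018))
331 193 (np.float64(-0.1078), np.float64(-0.0152))
293 110 (np.float64(-0.0369), np.float64(0.0185))
331 110 (np.float64(-0.0362), np.float64(-0.0135))
287 234 (np.float64(-0.1503), np.float64(0.0224))
337 235 (np.float64(-0.1516), np.float64(-0.0253))
312 66 (np.float64(-0.0003), np.float64(0.0036))
(np.float64(-0.1241), np.float64(0.0313)) [ 0.22716405 -0.41424636 -1.39401234]
```

```bash
python3 -m inch '[{"x":-0.002,"y":-0.001,"z":-0.02,"wz":0.0},{"x":0.0,"z":-0.025},{"z":-0.02},{"z":-0.008},{"z":-0.005},{"z":-0.005},{"z":0.0},{"z":0.0}]' 0.59
python3 - <<'E'
from h import *
snap('scene','scene2');snap('side','side2');crop('scene2',200,150,360,270,5,'s2c');crop('side2',230,160,340,240,7,'d2c')
print(env.read_state()['force'],env.read_state()['ee_pos'])
E
```

```text
[-0.35201577 -0.28054516 -0.67289102] [ 0.57153607 -0.03351063  0.13127454]$[0]: bad value
```

View pics/s2c.png

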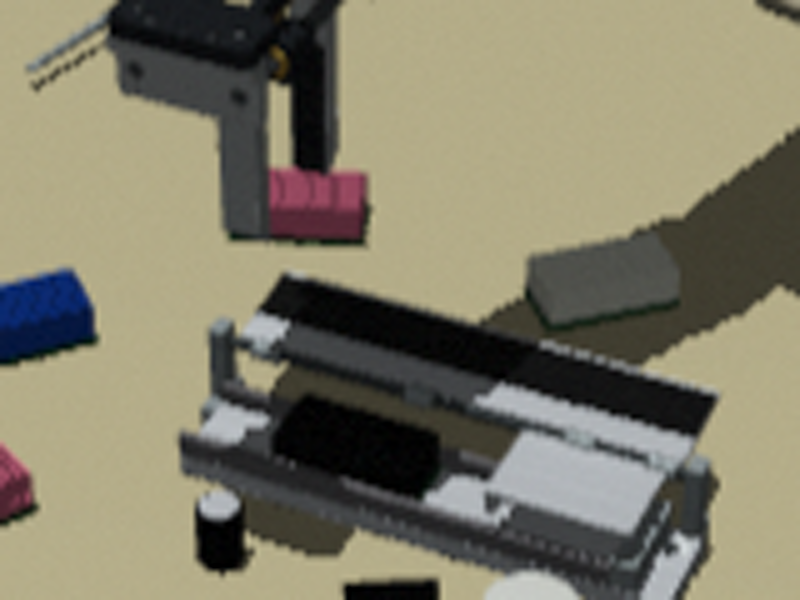

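View pics/d2c.png

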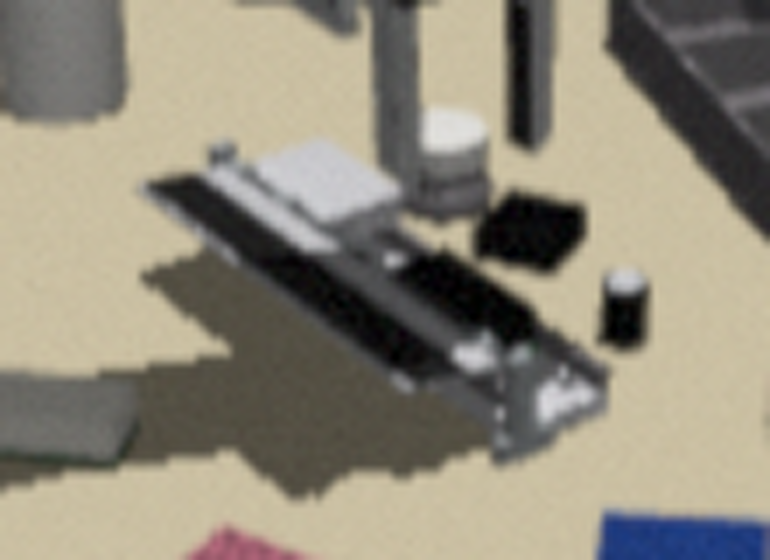

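Rows need all six numbers. Nothing moved; repeating in full form.

```bash
python3 -m inch '[{"x":-0.002,"y":-0.001,"z":-0.02,"wx":0.0,"wy":0.0,"wz":0.0},{"x":0.0,"y":0.0,"z":-0.025,"wx":0.0,"wy":0.0,"wz":0.0},{"x":0.0,"y":0.0,"z":-0.02,"wx":0.0,"wy":0.0,"wz":0.0},{"x":0.0,"y":0.0,"z":-0.008,"wx":0.0,"wy":0.0,"wz":0.0},{"x":0.0,"y":0.0,"z":-0.005,"wx":0.0,"wy":0.0,"wz":0.0},{"x":0.0,"y":0.0,"z":-0.005,"wx":0.0,"wy":0.0,"wz":0.0},{"x":0.0,"y":0.0,"z":0.0,"wx":0.0,"wy":0.0,"wz":0.0},{"x":0.0,"y":0.0,"z":0.0,"wx":0.0,"wy":0.0,"wz":0.0}]' 0.59
python3 - <<'E'
from h import *
snap('scene','scene3');snap('side','side3');crop('scene3',200,150,360,270,5,'s3c');crop('side3',230,160,340,240,7,'d3c')
print(env.read_state()['force'],env.read_state()['ee_pos'])
E
```

```text
t: 1.68
ee_pos: [0.5684, -0.0348, 0.0483]
ee_rot: [-1.571, -0.001, 0.297]
force: [-1.1, -0.1, 3.5]
gripper_width: 0.591
[-0.95526677  0.08250561  3.34394749] [ 0.56842439 -0.03481976  0.04845803]
```

View pics/s3c.png

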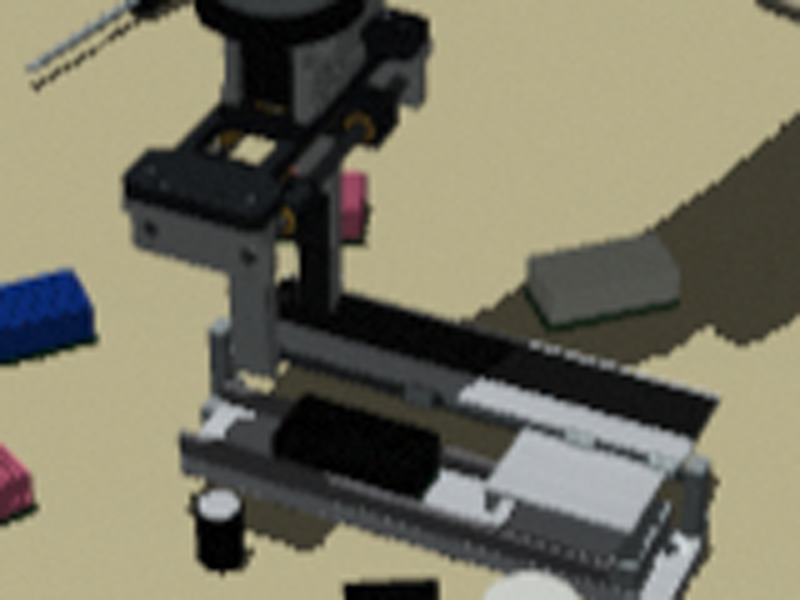

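View pics/d3c.png

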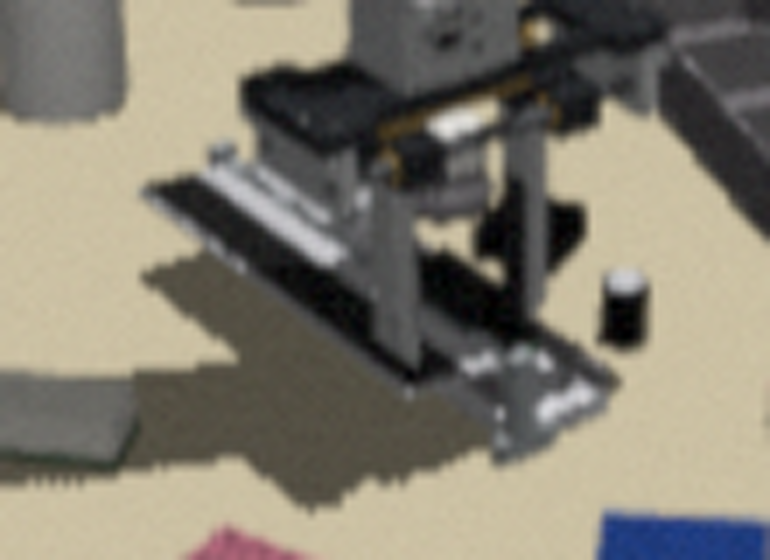

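```bash
python3 -m inch '[{"x":0.0,"y":0.0,"z":-0.004,"wx":0.0,"wy":0.0,"wz":0.0},{"x":0.0,"y":0.0,"z":-0.004,"wx":0.0,"wy":0.0,"wz":0.0},{"x":0.0,"y":0.0,"z":-0.004,"wx":0.0,"wy":0.0,"wz":0.0},{"x":0.0,"y":0.0,"z":-0.004,"wx":0.0,"wy":0.0,"wz":0.0},{"x":0.0,"y":0.0,"z":-0.004,"wx":0.0,"wy":0.0,"wz":0.0},{"x":0.0,"y":0.0,"z":-0.004,"wx":0.0,"wy":0.0,"wz":0.0},{"x":0.0,"y":0.0,"z":0.0,"wx":0.0,"wy":0.0,"wz":0.0},{"x":0.0,"y":0.0,"z":0.0,"wx":0.0,"wy":0.0,"wz":0.0}]' 0.59
python3 - <<'E'
from h import *
snap('scene','scene4');snap('side','side4');snap('wrist','wrist4');crop('scene4',200,150,360,270,5,'s4c');crop('side4',230,160,340,240,7,'d4c')
E
```

```text
t: 2.45
ee_pos: [0.5693, -0.035, 0.0235]
ee_rot: [-1.572, -0.002, 0.297]
force: [-0.1, -0.3, 6.0]
gripper_width: 0.594
```

View pics/s4c.png

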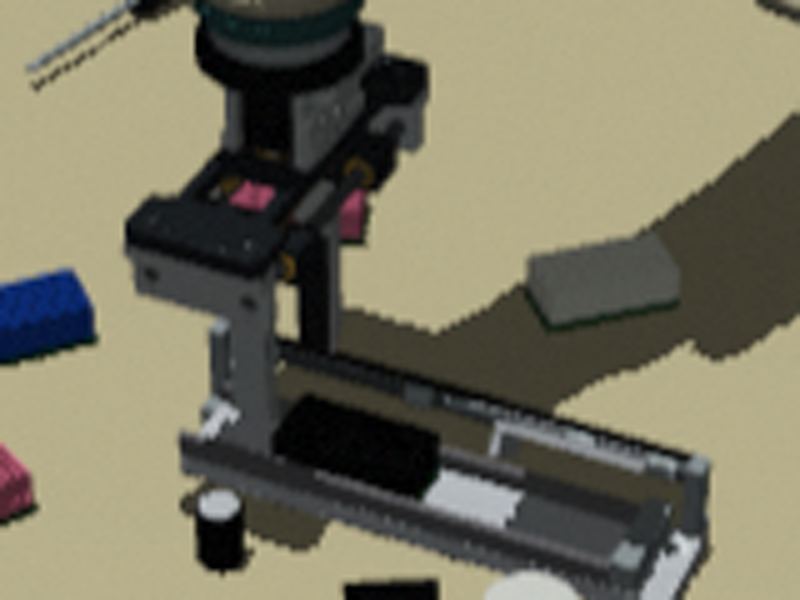

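View pics/d4c.png

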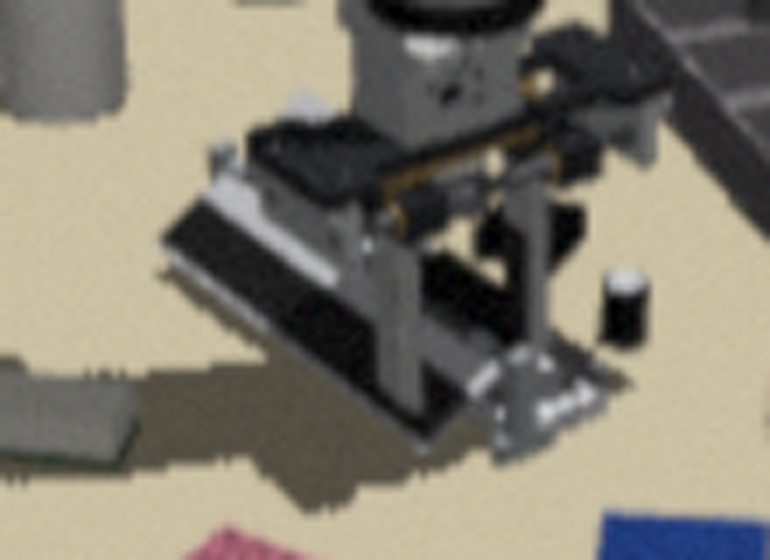

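View pics/wrist4.png

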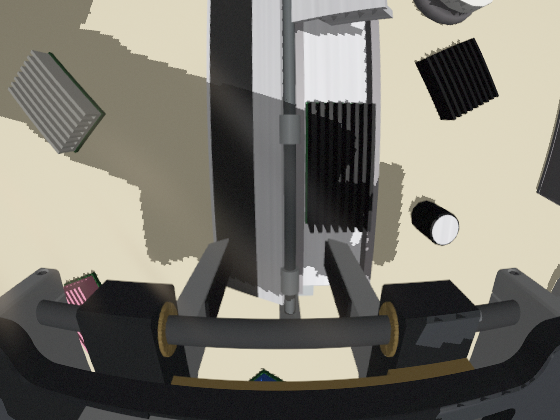

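```bash
python3 -m inch '[{"x":-0.0009,"y":0.0029,"z":0.0,"wx":0.0,"wy":0.0,"wz":0.0},{"x":-0.0012,"y":0.0038,"z":0.0,"wx":0.0,"wy":0.0,"wz":0.0},{"x":-0.0012,"y":0.0038,"z":0.0,"wx":0.0,"wy":0.0,"wz":0.0},{"x":-0.0012,"y":0.0038,"z":0.0,"wx":0.0,"wy":0.0,"wz":0.0},{"x":-0.0012,"y":0.0038,"z":0.0,"wx":0.0,"wy":0.0,"wz":0.0},{"x":-0.0015,"y":0.0048,"z":0.0,"wx":0.0,"wy":0.0,"wz":0.0},{"x":-0.0015,"y":0.0048,"z":0.0,"wx":0.0,"wy":0.0,"wz":0.0},{"x":-0.0015,"y":0.0048,"z":0.0,"wx":0.0,"wy":0.0,"wz":0.0},{"x":-0.0015,"y":0.0048,"z":0.0,"wx":0.0,"wy":0.0,"wz":0.0},{"x":-0.0015,"y":0.0048,"z":0.0,"wx":0.0,"wy":0.0,"wz":0.0},{"x":0.0,"y":0.0,"z":0.0,"wx":0.0,"wy":0.0,"wz":0.0}]' 0.59
python3 - <<'E'
from h import *
snap('scene','scene5');snap('wrist','wrist5');crop('scene5',200,150,360,270,5,'s5c')
E
```

```text
t: 3.52
ee_pos: [0.5543, 0.0065, 0.0234]
ee_rot: [-1.572, 0.001, 0.297]
force: [-0.3, -2.6, 4.2]
gripper_width: 0.589
```

View pics/s5c.png

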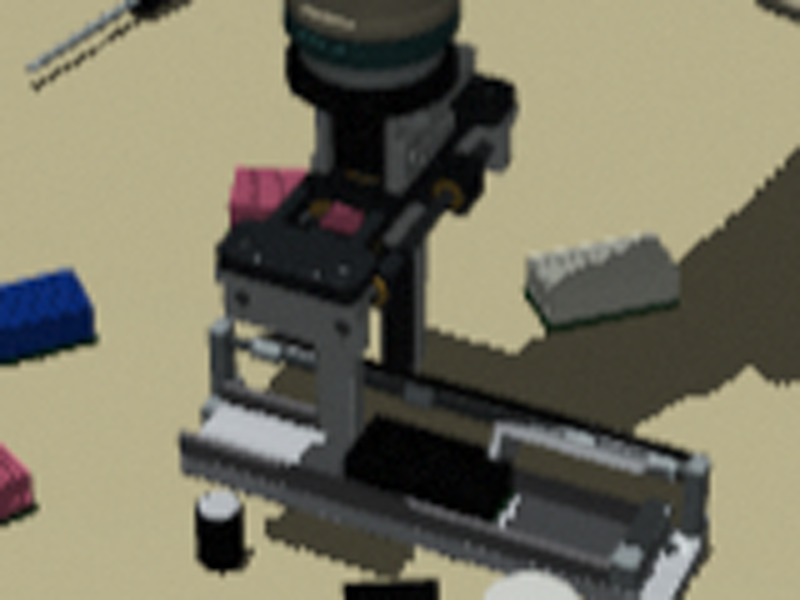

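View pics/wrist5.png

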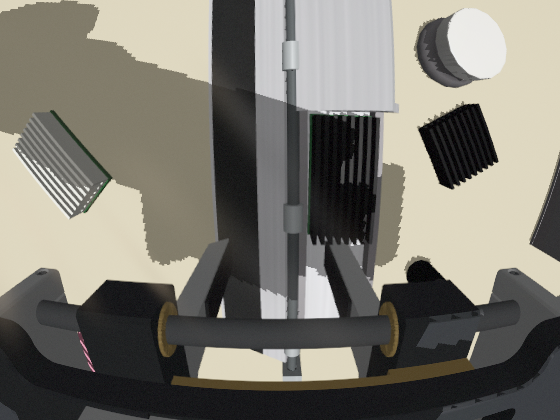

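```bash
python3 -m inch '[{"x":-0.0009,"y":0.0029,"z":0.0,"wx":0.0,"wy":0.0,"wz":0.0},{"x":-0.0015,"y":0.0048,"z":0.0,"wx":0.0,"wy":0.0,"wz":0.0},{"x":-0.0015,"y":0.0048,"z":0.0,"wx":0.0,"wy":0.0,"wz":0.0},{"x":-0.0015,"y":0.0048,"z":0.0,"wx":0.0,"wy":0.0,"wz":0.0},{"x":-0.0015,"y":0.0048,"z":0.0,"wx":0.0,"wy":0.0,"wz":0.0},{"x":-0.0015,"y":0.0048,"z":0.0,"wx":0.0,"wy":0.0,"wz":0.0},{"x":-0.0015,"y":0.0048,"z":0.0,"wx":0.0,"wy":0.0,"wz":0.0},{"x":-0.0015,"y":0.0048,"z":0.0,"wx":0.0,"wy":0.0,"wz":0.0},{"x":-0.0015,"y":0.0048,"z":0.0,"wx":0.0,"wy":0.0,"wz":0.0},{"x":-0.0015,"y":0.0048,"z":0.0,"wx":0.0,"wy":0.0,"wz":0.0},{"x":-0.0009,"y":0.0029,"z":0.0,"wx":0.0,"wy":0.0,"wz":0.0},{"x":0.0,"y":0.0,"z":0.0,"wx":0.0,"wy":0.0,"wz":0.0}]' 0.59
python3 - <<'E'
from h import *
snap('scene','scene6');snap('wrist','wrist6');crop('scene6',200,150,360,270,5,'s6c')
E
```

```text
t: 4.62
ee_pos: [0.5388, 0.0561, 0.0233]
ee_rot: [-1.571, 0.001, 0.297]
force: [-1.8, -3.0, 4.2]
gripper_width: 0.593
```

View pics/s6c.png

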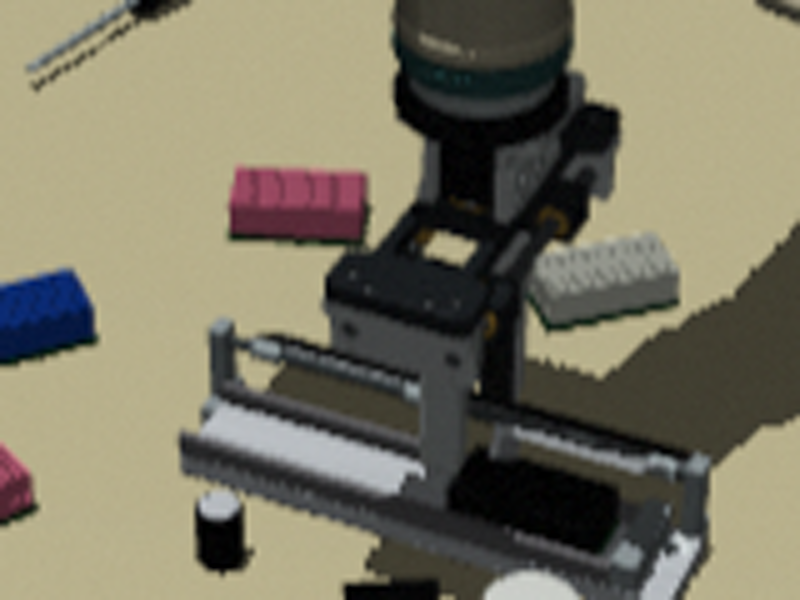

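View pics/wrist6.png

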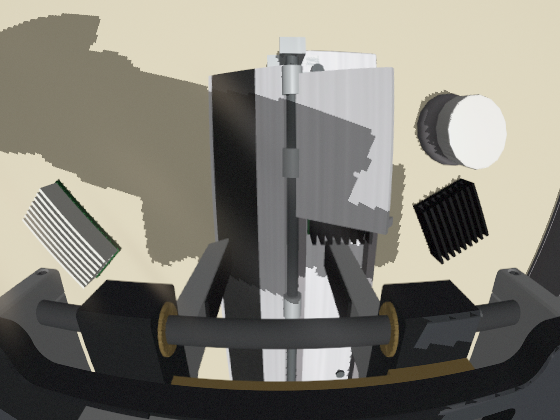

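```bash
python3 -m inch '[{"x":-0.0009,"y":0.0029,"z":0.0,"wx":0.0,"wy":0.0,"wz":0.0},{"x":-0.0009,"y":0.0029,"z":0.0,"wx":0.0,"wy":0.0,"wz":0.0},{"x":-0.0006,"y":0.0019,"z":0.0,"wx":0.0,"wy":0.0,"wz":0.0},{"x":-0.0003,"y":0.001,"z":0.0,"wx":0.0,"wy":0.0,"wz":0.0},{"x":-0.0003,"y":0.001,"z":0.0,"wx":0.0,"wy":0.0,"wz":0.0},{"x":0.0,"y":0.0,"z":0.0,"wx":0.0,"wy":0.0,"wz":0.0}]' 0.59
python3 -m inch '[{"x":-0.0003,"y":0.001,"z":0.0,"wx":0.0,"wy":0.0,"wz":0.0},{"x":-0.0003,"y":0.001,"z":0.0,"wx":0.0,"wy":0.0,"wz":0.0},{"x":0.0,"y":0.0,"z":0.0,"wx":0.0,"wy":0.0,"wz":0.0}]' 0.59
python3 - <<'E'
from h import *
snap('scene','scene7');snap('wrist','wrist7');crop('scene7',260,200,360,275,8,'s7c')
E
```

```text
t: 5.22
ee_pos: [0.5362, 0.0656, 0.0234]
ee_rot: [-1.571, 0.001, 0.297]
force: [-0.7, -4.4, 3.6]
gripper_width: 0.589
t: 5.47
ee_pos: [0.536, 0.0665, 0.0234]
ee_rot: [-1.572, 0.0, 0.296]
force: [-0.6, -6.3, 4.6]
gripper_width: 0.588
```

View pics/s7c.png

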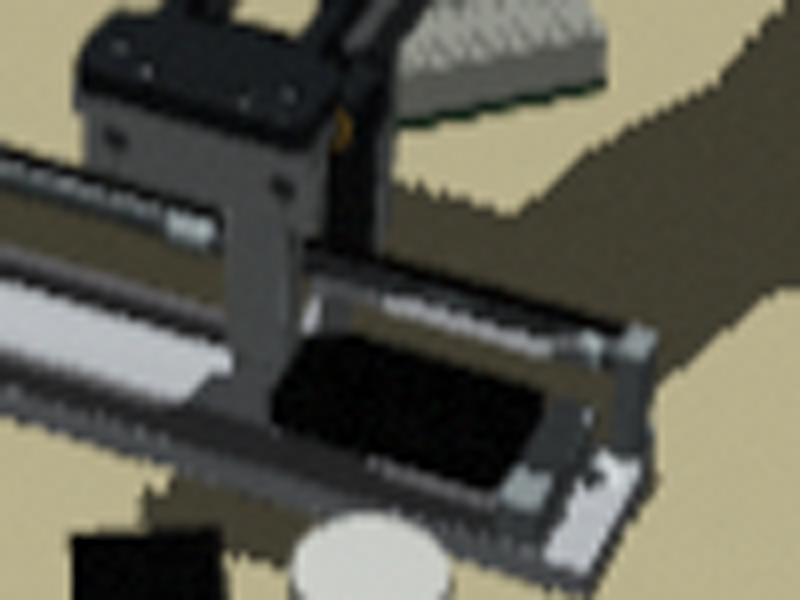

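```bash
python3 -m inch '[{"x":-0.0003,"y":0.001,"z":0.0,"wx":0.0,"wy":0.0,"wz":0.0},{"x":-0.0003,"y":0.001,"z":0.0,"wx":0.0,"wy":0.0,"wz":0.0},{"x":0.0,"y":0.0,"z":0.0,"wx":0.0,"wy":0.0,"wz":0.0},{"x":0.0,"y":0.0,"z":0.0,"wx":0.0,"wy":0.0,"wz":0.0}]' 0.59
```

```text
t: 5.9
ee_pos: [0.536, 0.0666, 0.0235]
ee_rot: [-1.574, 0.0, 0.294]
force: [0.7, -9.0, 4.2]
gripper_width: 0.594
```

```bash
python3 -m inch '[{"x":-0.0003,"y":0.001,"z":0.0,"wx":0.0,"wy":0.0,"wz":0.0},{"x":-0.0003,"y":0.001,"z":0.0,"wx":0.0,"wy":0.0,"wz":0.0},{"x":0.0,"y":0.0,"z":0.0,"wx":0.0,"wy":0.0,"wz":0.0}]' 0.59
python3 -m inch '[{"x":0.0009,"y":-0.0029,"z":0.0,"wx":0.0,"wy":0.0,"wz":0.0},{"x":0.0009,"y":-0.0029,"z":0.0,"wx":0.0,"wy":0.0,"wz":0.0},{"x":0.0009,"y":-0.0029,"z":0.0,"wx":0.0,"wy":0.0,"wz":0.0},{"x":0.0009,"y":-0.0029,"z":0.0,"wx":0.0,"wy":0.0,"wz":0.0},{"x":0.0,"y":0.0,"z":0.0,"wx":0.0,"wy":0.0,"wz":0.0}]' 0.59
python3 - <<'E'
from h import *
snap('scene','scene8');snap('wrist','wrist8');crop('scene8',260,200,360,275,8,'s8c')
E
```

```text
t: 6.15
ee_pos: [0.536, 0.0668, 0.0236]
ee_rot: [-1.576, -0.0, 0.292]
force: [1.2, -13.3, 3.0]
gripper_width: 0.589
t: 6.57
ee_pos: [0.5374, 0.062, 0.0233]
ee_rot: [-1.568, 0.001, 0.298]
force: [-3.3, 1.4, 3.6]
gripper_width: 0.59
```

View pics/s8c.png

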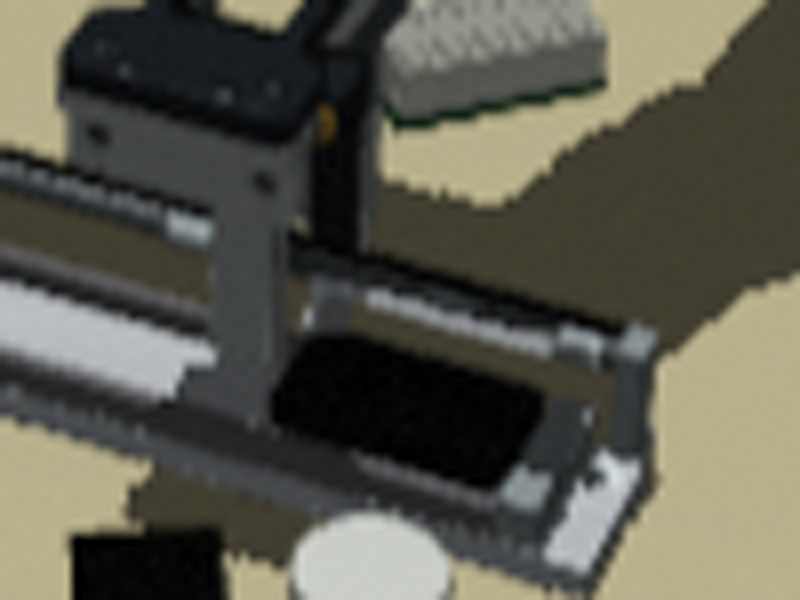

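View pics/wrist8.png

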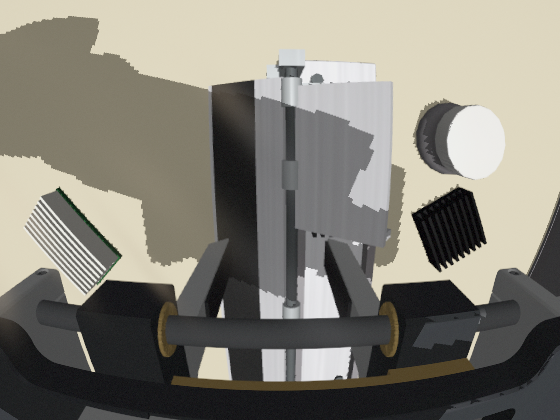

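```bash
python3 -m inch '[{"x":0.0006,"y":-0.002,"z":0.001,"wx":0.0,"wy":0.0,"wz":0.0},{"x":0.0006,"y":-0.002,"z":0.003,"wx":0.0,"wy":0.0,"wz":0.0},{"x":0.0,"y":0.0,"z":0.003,"wx":0.0,"wy":0.0,"wz":0.0},{"x":0.0,"y":0.0,"z":0.003,"wx":0.0,"wy":0.0,"wz":0.0},{"x":0.0,"y":0.0,"z":0.003,"wx":0.0,"wy":0.0,"wz":0.0},{"x":0.0,"y":0.0,"z":0.003,"wx":0.0,"wy":0.0,"wz":0.0},{"x":0.0,"y":0.0,"z":0.003,"wx":0.0,"wy":0.0,"wz":0.0},{"x":0.0,"y":0.0,"z":0.003,"wx":0.0,"wy":0.0,"wz":0.0},{"x":0.0,"y":0.0,"z":0.005,"wx":0.0,"wy":0.0,"wz":0.0},{"x":0.0,"y":0.0,"z":0.01,"wx":0.0,"wy":0.0,"wz":0.0},{"x":0.0,"y":0.0,"z":0.01,"wx":0.0,"wy":0.0,"wz":0.0},{"x":0.0,"y":0.0,"z":0.01,"wx":0.0,"wy":0.0,"wz":0.0}]' 0.59
python3 -m inch '[{"x":0.006,"y":-0.019,"z":0.02,"wx":0.0,"wy":0.0,"wz":0.0},{"x":0.006,"y":-0.019,"z":0.03,"wx":0.0,"wy":0.0,"wz":0.0},{"x":0.006,"y":-0.019,"z":0.03,"wx":0.0,"wy":0.0,"wz":0.0},{"x":0.006,"y":-0.019,"z":0.01,"wx":0.0,"wy":0.0,"wz":0.0},{"x":0.0,"y":0.0,"z":0.0,"wx":0.0,"wy":0.0,"wz":0.0},{"x":0.0,"y":0.0,"z":0.0,"wx":0.0,"wy":0.0,"wz":0.0},{"x":0.0,"y":0.0,"z":0.0,"wx":0.0,"wy":0.0,"wz":0.0}]' 0.59
python3 - <<'E'
from jig import *
snap('scene','scene9');snap('wrist','wrist9');snap('side','side9');crop('scene9',220,195,360,280,5.5,'s9c');crop('wrist9',180,0,420,240,2.5,'w9c')
E
```

```text
t: 7.67
ee_pos: [0.54, 0.0563, 0.0817]
ee_rot: [-1.571, -0.001, 0.297]
force: [-0.4, -1.0, 0.8]
gripper_width: 0.592
t: 8.25
ee_pos: [0.5627, -0.0186, 0.1702]
ee_rot: [-1.57, 0.001, 0.298]
force: [-0.5, 0.0, 0.5]
gripper_width: 0.592
```

View pics/s9c.png

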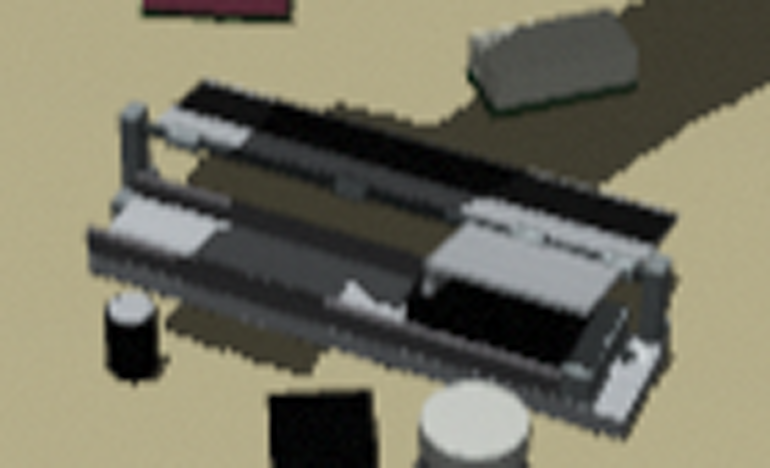

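View pics/w9c.png

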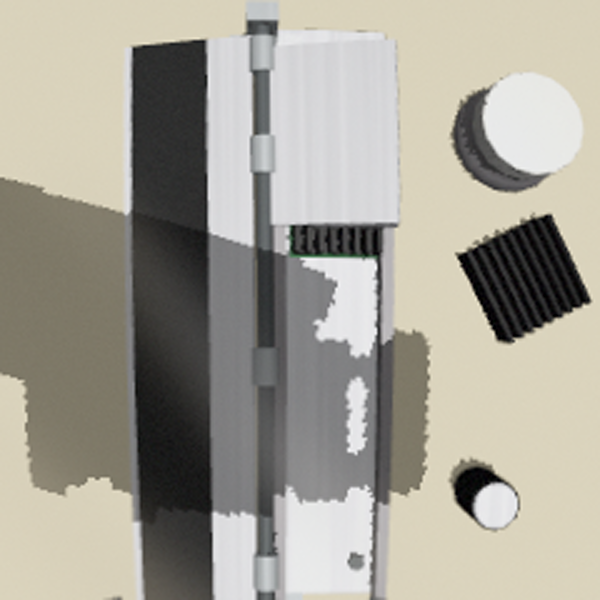

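View pics/side9.png

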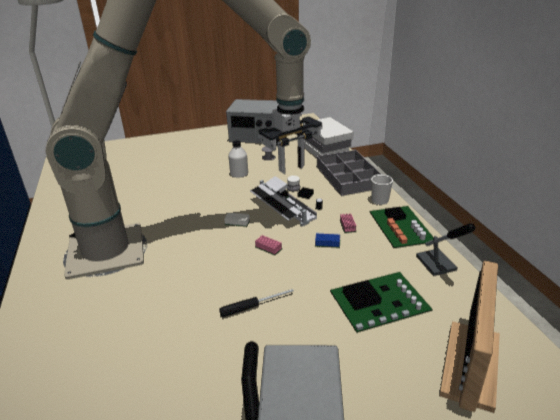

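```bash
python3 - <<'E'
from jig import *
p=fit2().x; p[2]=1.868
def inj(w):
    d=w-[p[0],p[1],0];a=p[2];return (d[0]*np.cos(a)+d[1]*np.sin(a)).round(4),(-d[0]*np.sin(a)+d[1]*np.cos(a)).round(4)
for x,y,z in [(292,254,.014),(376,257,.014),(292,250,.036),(380,250,.036),(275,224,.044),(395,225,.058)]:print(inj(onz('wrist9',180+x/2.5,y/2.5,z)))
# stop face & module front top in scene
for u,v,z in [(565,368,.028),(600,308,.028),(553,362,.036)]:print('sc',inj(onz('scene9',220+u/5.5,195+v/5.5,z)))
crop('scene9',290,225,350,275,12,'s9d')
E
```

```text
(np.float64(-0.0078), np.float64(0.0174))
(np.float64(-0.0082), np.float64(-0.0171))
(np.float64(-0.0079), np.float64(0.0186))
(np.float64(-0.0069), np.float64(-0.0152))
(np.float64(0.0013), np.float64(0.0254))
(np.float64(0.0007), np.float64(-0.017))
sc (np.float64(0.0618), np.float64(-0.0218))
sc (np.float64(0.0614), np.float64(0.0181))
sc (np.float64(0.059), np.float64(-0.0288))
```

View pics/s9d.png

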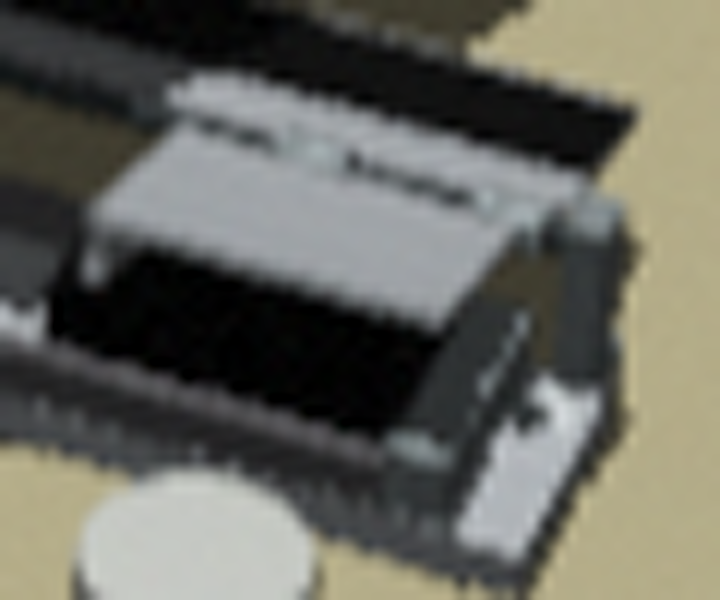

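```bash
python3 - <<'E'
from bench import env
print(env.sign_off())
E
```

```text
the job is handed in; nothing more can be done
None
```

The module is loaded: it sits home against the end stop with the flap down on it. I handed the job in shortly after 8.25 s on the robot's clock.

- **What I did:** One fingertip pressed the bar down to 24 mm above the bench, with the force on the tool at 3–6 N upward. That opened the flap fully clear. The other fingertip pushed the module along the lane until it stopped moving and the push rose from about 3 N to 13 N. I then backed the fingers off about 9 mm and raised them.
- **Last checks:**
  - The pictures show no gap between the module and the stop, and the lip resting on the module.
  - The module's rear end stands out of the mouth as it should. I measured about 8 mm against the nominal 10 mm; the cameras are good to about 2 mm.
  - The fingers are clear of the jig and the measured force is about zero.
  - The spare heatsink, jar, capacitor and look-alikes look unmoved.
- **Failures and disagreements:**
  - Two move calls were refused because the rows lacked some of the six numbers. Nothing moved, and I repeated them in full.
  - My fitted jig pose was about 3 mm off at the far starting end of the lane. It agreed with the measurements at the mouth and the stop.

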